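Turn the bar round for its second brushing pass and hold the sprung guard half open

TASK

The brush machine is stopped and the bar lying on its outfeed table, left of the guard as the robot sees it, has had its plain end brushed: pick it up, turn it round for the second pass, and set it down gently on the infeed table, right of the guard, flat and with its long side right up against the fence, the end with the two tabs pointing at the brush and the tabs' tips within five centimetres of the guard but clear of it, and let go. Then slide the guard by its knob back from the fence, against its spring, to half of its travel, never opening it much wider than that, and finish while still holding it there so that the bar can be fed. Leave the tools, the bottle and the finished bars where they are.

Things in the scene. Friction and masses are not known exactly. Their poses are not given: they have to be found in the camera images.
- brusher: Bench brush-deburring machine, fixed, grey-green, motor behind. Origin on the bench under the middle of the brush slot; x points away from the robot (within 0.2 rad), y along the feed to the robot's left, z up. Tables' top at z 120 mm, x -70 to 160; infeed table y -250 to -20, outfeed table y 20 to 250; the brush slot between them (x -35 to 60) lies under the guard.
- fence (a point): Foot of the fence's face (the side towards the robot) halfway along the infeed table, on the table top: machine x 60, y -135, z 120 mm. The fence is a low straight dark strip along the machine's y, from y -240 to 30 (none on the outfeed table), 20 mm thick; it stands only 10 mm above the table, so lower than the 24 mm bar.
- guide_end (a point): Front end of the guard's guide at machine x -222, y 0, z 105 mm: two rods, end plate and a scale strip reaching from the tables towards the robot, machine y -33 to 55, none higher than z 124. The strip's three long marks are closed, half and full travel, read at the pointer on the guard's slide block.
- guard_slide (a joint): Opening of the sprung guard, m: 0 closed at the fence, half travel 0.045, fully open 0.090; growing values move it along the machine's -x, towards the robot. Spring: about 4.5 N closed, rising 1.5 N per 10 mm, 11 N at half; let go, it shuts. An aluminium plate 60 mm wide (machine y -30 to 30), 3 to 7 mm above the tables, closed from machine x 58 to -105.
- guard: The sprung guard itself (plate, slide block, knob); its origin coincides with the machine's when closed and moves with it.
- guard_knob (a point): Middle of the upright black knob on the guard by which it is slid: about 23 mm in diameter (26 at its foot), 40 mm tall. This point is on the knob's axis 20 mm above the guard's plate, at z = 147 mm; the knob's foot is at 127, its top at 167. With the guard closed it is at machine x = -55, y = 0.
- bar: The workpiece: a loose milled aluminium bar, 160 mm long, 36 mm wide, 24 mm tall, about 0.37 kg, the only one on the machine. Origin at the centre of its underside; x along its length towards the end with the tabs (next to which is the keyhole), y across its width, z up. It starts flat on the outfeed table, lying askew with its tabs somewhere towards the robot or the guard.
- bar_tabs (a point): Tip of the bar's two small tabs (each 8 mm long, 8 wide, 6 thick, at the upper edge of that end), midway between them, at underside height: 88 mm from the bar's origin along its x.
- bar_plain (a point): Middle of the lower edge of the bar's plain end, already brushed: 80 mm from the bar's origin along its -x.
- done_bar_a: Finished aluminium bar without tabs, 160 x 36 x 24 mm, on the bench to the right. Leave alone. Origin at the centre of its underside.
- done_bar_b: Second finished bar, beside the first, likewise. Leave alone.
- deburr_tool: Hand tool with a blue handle, 170 mm long, on the bench in front of the machine, right. Leave alone.
- file: Flat file with a wooden handle, 260 mm long, on the bench in front of the machine, left. Leave alone.
- caliper: Digital caliper, 215 mm long, flat on the bench to the left. Leave alone.
- hex_key: Small bent hex key, 100 x 20 x 6 mm, lying along the machine behind the fence on the infeed table, around machine x = 134 mm. Leave alone.
- oil_bottle: White plastic bottle, 56 mm in diameter, 150 mm tall, on the bench to the right of the machine. Leave alone.
Mind the look-alikes: they are no part of the job. Leave any green or orange look-alike of the bar alone.

How it is judged (in metres and radians):
On the way, in this order (a step that is already met when the one before it is completed fails the run):
1. the bar is turned, lies flat on the infeed table along the fence with its tabs towards the brush, and is let go (x of bar_tabs in the frame of brusher between 0.038 and 0.046 m and x of bar_plain in the frame of brusher between 0.038 and 0.046 m and y of bar_tabs in the frame of brusher between -0.085 and -0.031 m and y of bar_plain in the frame of brusher below -0.19 m and angle between bar's own z axis and vertical below 0.05 rad and height (world z) of bar between 0.116 and 0.124 m and linear speed of bar below 0.02 m/s and contact force between the fingers and bar below 0.2 N), for 0.2 s.
2. the guard is slid to half travel and held there (value of joint guard_slide between 0.038 and 0.052 m and contact force between the fingers and guard above 3 N), for 0.5 s.
At the end, for the whole second after the job is handed in: Fingers hold the guard (over 3 N), guard still at 38 to 52 mm of its 90 mm travel. Bar at rest and let go, flat on the infeed table, long side within 4 mm of the fence at both ends, tabs towards the brush, their tips 1 to 55 mm from the guard's side (all of step 1 and all of step 2 and velocity of joint guard_slide between -0.01 and 0.01 m/s); the arm keeps its last pose, push and grip.
It fails at once if the guard is opened much wider than half (more than 62 mm) (value of joint guard_slide above 0.062 m).
It fails at once if the bar is dropped or thrown down: faster than 0.5 m/s within 18 mm of the tables or below (linear speed of bar above 0.5 m/s and height (world z) of bar below 0.138 m).
It fails at once if a tool, the bottle or a finished bar is shifted by more than 25 mm (distance of any of done_bar_a, done_bar_b, deburr_tool, file, caliper, hex_key, oil_bottle from where it was at the start of the episode above 0.025 m).
It also fails if it takes over 54 s, if anything falls off the work surface, if the arm or the gripper's body presses on something with over 40 N, if the wrist force passes 120 N, or if a joint passes its speed limit or range.

ROBOT

A 6-joint arm with a two-finger parallel gripper is mounted at the origin on the work surface. World frame = base frame: x ahead of the robot, y to its left, z up, the work surface at z = 0. Lengths are in mm, angles in degrees, forces in N, time in s.
With the tool pointing down it reaches from about 350 to 850 mm from the base axis. Payload 8.1 kg.
Tool frame: the origin (TCP) lies at the very end of the fingers, on their centre line; the grasp point (between the pads) lies 19 mm behind it (r.grip_point_offset is the distance from the TCP to the grasp point, in mm); z points along the fingers, y is the line along which they close (so a half turn about z gives the same grasp; the last joint's range is limited). The gripper opens to 85 mm and grips with 20 to 120 N. Pads are 22 mm wide; open, the fingers measure 114 mm over their backs; the gripper's body (76 mm by 85 mm) begins 54 mm behind the grasp point. The pads swing forward as they close: fully open they stand 13 mm farther back than shut.
Start: joints at [-78.232, 7.471, 85.268, -0, 87.261, -4.893], TCP at [172.051, -574.807, 231.292] pointing down, gripper open.
Joint ranges: [-169.43, 169.43], [-51.17, 129.36], [1.28, 143.12], [-76.62, 256.62], [0, 156.53], [-152.29, 152.29]. Speed limits (degrees/s): [136.94, 136.94, 159.86, 180, 180, 180].

INTERFACE

Orientations are given as [roll, pitch, yaw] about the fixed x, y, z axes, in that order (R = Rz(yaw) Ry(pitch) Rx(roll)).
In Python, from bench import status, eyes, r gives the robot as it stands.
- The arm moves only by the shell command python3 -m handwheel 'ROWS' [FORCE]. ROWS is a JSON object whose one key "series" holds a list that holds one entry, the list of rows, each a list of 7 numbers: the shift along the tool's x, y, z in cm, then the turn, a rotation vector about the tool's x, y, z in rad, then the opening, from 0 (shut) to 1 (fully open). In form: {"series": [[[tx, ty, tz, rx, ry, rz, claw], ...]]}. A call has 1 to 12 rows; each row is the pose to reach, as a shift and turn from the pose commanded when the call began, along the tool's axes at that moment; what a row does not reach only later rows make up. A row lasts 1/8 s, in which the tool goes at most 62.5 mm and 10.7 degrees, less where a joint would pass 70% of its speed; a pose out of reach is approached as far as the arm can. A call with a gripper value outside its range is refused whole. The fingers move at their own pace and stop on an object; FORCE is the grip in N (left out, the last holds). Time passes only in rows, so rows that repeat a pose let the fingers close. It gives the time, the measured TCP pose, the force, the opening and the grip force at its end, in the units of the state.
- status.sense(): the state, without advancing time (a new reading comes with each control period).
- eyes.snapshot(name): name is "side" or "top" or "wrist"; returns a dict with "img" (420x560x3 uint8, red, green, blue), "mtx" (3x3 intrinsics, pixels), "k1" (the pictures are not rectified: a ray, as slopes to the right and down, at radius r is drawn at 1 + k1 r^2 times it, then the intrinsics apply), "R" (3x3) and "t" (3): a world point X has camera coordinates R X + t. Camera axes: x right, y down, z forward; pixel columns grow to the right and rows downward; lengths in mm; the calibration is good to about 2 mm. A picture is of the moment at which its call begins. There is no depth.
- r.hand_in(): hands the job in; it is judged then, once.
The state is a dict: "time": time; "joint_pos": joint angles; "qd": joint speeds; "joint_efforts": joint torques, N m; "tool_pos": TCP position; "tcp_rot": TCP orientation; "ft_force": force on the tool from outside, world axes, zero at the start; "wrist_torque": the same for the moment, N m; "finger_gap": finger opening in mm; "grip_force": force on a finger pad.
Only numpy, scipy, OpenCV 4.12 (cv2) and the standard library are available. Lean on these libraries where they do the work, as an engineer would, in place of code of your own. Each camera call takes 0.05 s, during which the arm holds its last target. There are 200 camera calls.

## Working session

There is one attempt and no reset: what is moved stays moved. The work goes in short steps, Python scripts to look and compute and a shell command to move; the robot and the scene stay as the last step left them, time stands still between calls to the robot, and variables do not carry over. Pictures are saved under pics/ and viewed, at most 13 in all, crops included, and the job is handed in when it is done.

```bash
ls; mkdir -p pics; python3 - <<'E'
from bench import status,eyes,r
import cv2,numpy as np
s=status.sense();print(s)
for n in("top","side"):
    d=eyes.snapshot(n);cv2.imwrite(f"pics/{n}0.png",d["img"][:,:,::-1]);print(n,d["mtx"].tolist(),d["k1"],np.round(-d["R"].T@d["t"]),np.round(d["R"],3).tolist())
E
```

```text
pics
{'time': 0.0, 'joint_pos': array([-7.82327338e+01,  7.51697391e+00,  8.53308798e+01, -2.02344919e-03,
        8.72618196e+01, -4.89122251e+00]), 'qd': array([-0.02533413,  0.02803323, -0.04930975,  0.00072339,  0.00866231,
        0.04700934]), 'joint_efforts': array([-3.57823556e-04, -5.69394886e+01, -5.00553060e+01, -1.21814592e-04,
        1.44775759e-02, -6.02513478e-05]), 'tool_pos': array([ 171.91127158, -574.25278501,  230.20965095]), 'tcp_rot': array([-1.79890554e+02, -7.33761917e-03,  1.66585803e+01]), 'ft_force': array([0.53566104, 0.07314512, 0.19111125]), 'wrist_torque': array([ 0.05284444, -0.04972703, -0.02559239]), 'grip_force': 0.0, 'finger_gap': 85.36738076287578}
top [[385.51498458872646, 0.0, 278.13204336884763], [0.0, 385.51498458872646, 213.33797336212083], [0.0, 0.0, 1.0]] -0.01698574668251915 [ 386.    0. 1223.] [[-0.023, -1.0, 0.0], [-0.996, 0.023, -0.09], [0.09, -0.003, -0.996]]
side [[417.4820995450468, 0.0, 278.3739693447545], [0.0, 417.4820995450468, 206.59246600616177], [0.0, 0.0, 1.0]] -0.06086495500532389 [  152. -1122.  1117.] [[0.957, -0.289, 0.01], [-0.178, -0.619, -0.765], [0.227, 0.73, -0.644]]
```

View pics/top0.png

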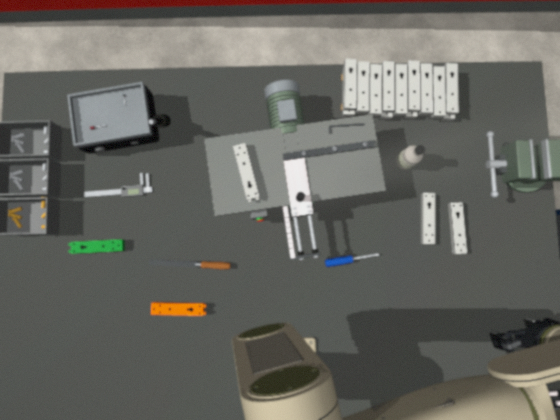

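View pics/side0.png

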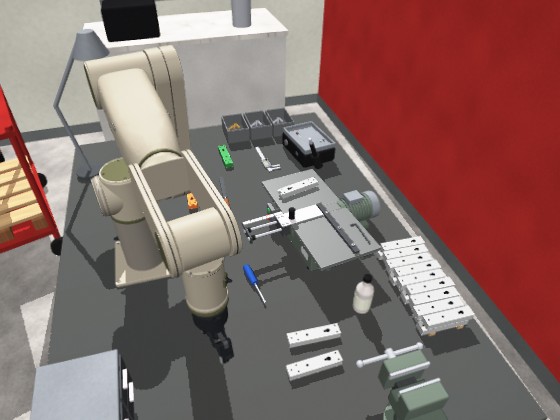

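Top view: the bar is at (246,172) on the outfeed table. Possible look-alikes are green (96,246), orange (179,309), finished bars (429,218) and (459,228), the row of bars (350-455,88) and the guard plate (298,185). The description fits the one at (246,172), so I'll check it in a crop.

```bash
cat > h.py <<'E'
from bench import status,eyes,r
import cv2,numpy as np
from scipy.spatial.transform import Rotation as Ro
def ray(d,uv):
    p=np.linalg.inv(d["mtx"])@[uv[0],uv[1],1.]; q=p[:2].copy()
    for _ in range(20): q=p[:2]/(1+d["k1"]*(q@q))
    return -d["R"].T@d["t"], d["R"].T@np.array([q[0],q[1],1.])
def cast(d,uv,z):
    c,v=ray(d,uv); return c+v*(z-c[2])/v[2]
def proj(d,X):
    c=d["R"]@np.asarray(X,float)+d["t"]; q=c[:2]/c[2]; q=q*(1+d["k1"]*(q@q))
    return (d["mtx"]@[q[0],q[1],1])[:2]
E
python3 - <<'E'
from h import *
d=eyes.snapshot("top");im=d["img"]
cv2.imwrite("pics/crop1.png",cv2.resize(im[105:255,195:395,::-1],None,fx=4,fy=4,interpolation=cv2.INTER_CUBIC))
g=im.min(2)
m=(g>170).astype(np.uint8)
cs,_=cv2.findContours(m[105:255,195:395],cv2.RETR_EXTERNAL,cv2.CHAIN_APPROX_NONE)
for c in cs:
    if cv2.contourArea(c)>40:
        b=cv2.boxPoints(cv2.minAreaRect(c))+[195,105]
        print(cv2.contourArea(c),b.round(1).tolist(),[cast(d,p,144)[:2].round().tolist() for p in b])
E
```

```text
172.0 [[282.2, 206.3], [286.7, 205.6], [294.2, 254.0], [289.6, 254.7]] [[504.0, -14.0], [505.0, -27.0], [370.0, -44.0], [368.0, -32.0]]
1121.5 [[282.7, 160.8], [304.0, 157.5], [312.7, 212.8], [291.4, 216.1]] [[634.0, -19.0], [642.0, -80.0], [483.0, -99.0], [475.0, -39.0]]
650.5 [[232.1, 145.6], [244.6, 142.3], [259.3, 198.3], [246.8, 201.6]] [[681.0, 125.0], [690.0, 89.0], [528.0, 50.0], [519.0, 85.0]]
68.5 [[370.0, 105.0], [380.0, 105.0], [380.0, 112.0], [370.0, 112.0]] [[792.0, -275.0], [792.0, -304.0], [771.0, -303.0], [771.0, -274.0]]
42.5 [[357.0, 105.0], [368.0, 105.0], [368.0, 109.0], [357.0, 109.0]] [[793.0, -237.0], [792.0, -269.0], [780.0, -269.0], [781.0, -237.0]]
```

View pics/crop1.png

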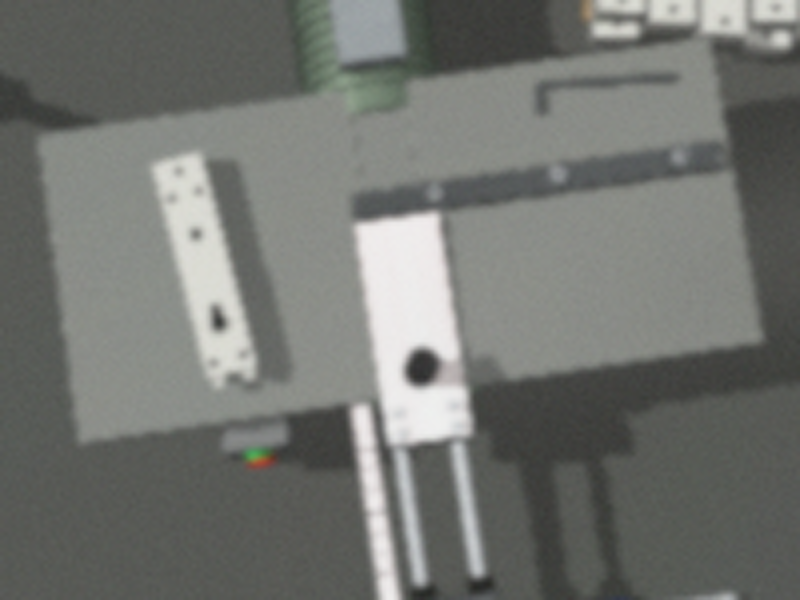

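The crop confirms it: white bar, keyhole at crop (219,318), tabs at crop (235,378), so the tabs point at the robot. Next I'll work out the machine pose and the first reach.

```bash
cat >> h.py <<'E'
def go(xyz,yaw):
    s=status.sense(); R=Ro.from_euler('xyz',s["tcp_rot"],degrees=True)
    t=R.inv().apply(np.array(xyz)-s["tool_pos"])/10
    w=(R.inv()*Ro.from_euler('xyz',[180,0,yaw],degrees=True)).as_rotvec()
    print("t",s["time"].__round__(2),"pos",s["tool_pos"].round(1),s["tcp_rot"].round(2),"gap",round(s["finger_gap"],1),"-> cm",t.round(2),"rad",w.round(4))
def fit(M,W):  # machine xy -> world xy rigid
    M=np.array(M,float);W=np.array(W,float);a=M-M.mean(0);b=W-W.mean(0)
    th=np.arctan2((a[:,0]*b[:,1]-a[:,1]*b[:,0]).sum(),(a*b).sum())
    R=np.array([[np.cos(th),-np.sin(th)],[np.sin(th),np.cos(th)]]);o=W.mean(0)-R@M.mean(0)
    return th,R,o,np.linalg.norm(M@R.T+o-W,axis=1)
E
python3 - <<'E'
from h import *
d=eyes.snapshot("top")
f=lambda u,v,z:cast(d,(u/4+195-.375,v/4+105-.375),z)[:2]
M=[(160,250),(160,-250),(-70,-250),(-70,250)]
W=[f(*p,120) for p in [(40,140),(712,40),(763,342),(80,440)]]
M+=[(-55,0)];W+=[f(421,367,167)]
M+=[(60,30),(60,-240)];W+=[f(355,217,128),f(727,165,128)]
th,R,o,e=fit(M,W);print(np.degrees(th),o,e.round(1))
tab=f(235,376,141);pl=f(177,158,144);print("tabs",tab,"plain",pl)
v=tab-pl;print("bar ang",np.degrees(np.arctan2(v[1],v[0])),"len",np.linalg.norm(v))
c=pl+v*80/168
print("center",c,"machine",R.T@(c-o))
for m in [(42,-143),(-55,0)]: print(m,R@m+o)
go([c[0],c[1],330],194)
E
```

```text
7.098159213000499 [584.32601015 -58.87432728] [4.6 2.1 1.8 2.9 3.1 3.1 3.1]
tabs [527.76644154  66.70970333] plain [685.28378214 105.27166651]
bar ang -166.24392043823372 len 162.16885519721131
center [610.27552471  86.9088269 ] machine [ 43.76500046 141.45928773]
(42, -143) [ 643.67457042 -195.58843918]
(-55, 0) [529.74753519 -65.67065502]
t 0.2 pos [ 171.9 -574.5  230.6] [-179.93   -0.     16.66] gap 85.5 -> cm [ 60.95 -50.81  -9.87] rad [ 0.0000e+00 -1.8000e-03 -3.0952e+00]
```

```bash
python3 -m handwheel '{"series": [[[1.5,-1.3,-2,0,0,-0.1,1],[5,-4.2,-5,0,0,-0.28,1],[9,-7.5,-8,0,0,-0.46,1],[13,-10.8,-9.9,0,0,-0.64,1],[17,-14.2,-9.9,0,0,-0.82,1],[21,-17.5,-9.9,0,0,-1.0,1],[25,-20.8,-9.9,0,0,-1.18,1],[29,-24.2,-9.9,0,0,-1.36,1],[33,-27.5,-9.9,0,0,-1.54,1],[37,-30.8,-9.9,0,0,-1.72,1],[41,-34.2,-9.9,0,0,-1.9,1],[44,-36.7,-9.9,0,0,-2.08,1]]]}' 
python3 -c "
from h import *
go([610,87,330],194)"
```

```text
time: 1.7
tool_pos: [489.1, -95.0, 330.2]
tcp_rot: [180.0, -0.0, 136.2]
ft_force: [1.1, -0.7, 0.2]
finger_gap: 85.3
grip_force: 0.0
t 1.7 pos [489.1 -95.  330.2] [ 1.7999e+02 -1.0000e-02  1.3624e+02] gap 85.3 -> cm [3.850e+00 2.151e+01 2.000e-02] rad [ 2.000e-04 -1.000e-04 -1.008e+00]
```

```bash
python3 -m handwheel '{"series": [[[0.8,4.3,0,0,0,-0.18,1],[1.6,8.8,0,0,0,-0.36,1],[2.4,13.2,0,0,0,-0.54,1],[3.2,17.6,0,0,0,-0.72,1],[3.7,20.6,0,0,0,-0.88,1],[3.85,21.5,0,0,0,-1.008,1],[3.85,21.5,0,0,0,-1.008,1],[3.85,21.5,0,0,0,-1.008,1]]]}' 
python3 - <<'E'
from h import *
d=eyes.snapshot("wrist");cv2.imwrite("pics/w1.png",d["img"][:,:,::-1])
np.savez("w1.npz",**d);go([610,87,330],194);print(d["mtx"][0],d["k1"],-d["R"].T@d["t"],d["R"][2])
E
```

```text
time: 2.7
tool_pos: [610.3, 83.6, 330.2]
tcp_rot: [-180.0, -0.0, -166.6]
ft_force: [-0.8, -1.2, 0.3]
finger_gap: 85.3
grip_force: 0.0
t 2.75 pos [610.3  83.4 330.4] [-1.7999e+02 -1.0000e-02 -1.6658e+02] gap 85.3 -> cm [-0.06  0.36  0.04] rad [-0.0002 -0.0001 -0.0102]
[310.25379363   0.         280.88247756] -0.004136380263584768 [541.26992013  66.70022873 472.00831906] [ 0.27068506  0.06350207 -0.96057123]
```

View pics/w1.png

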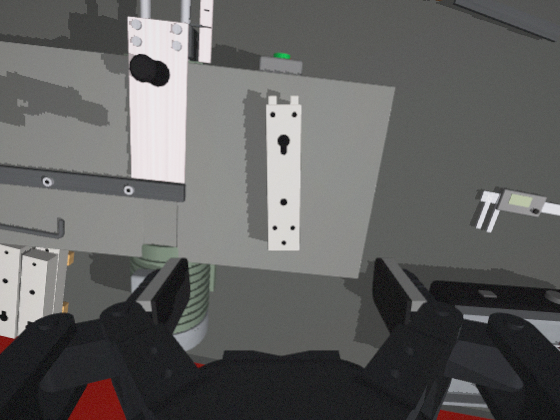

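Wrist view: the bar is centred with its tabs at (283,99), keyhole (283,141) and plain end at v≈250. The fence's face edge runs from (0,166) to (185,184), and the knob is at (145,68).

```bash
python3 - <<'E'
from h import *
d=dict(np.load("w1.npz"));im=d["img"];g=cv2.cvtColor(im,cv2.COLOR_RGB2GRAY).astype(int)
m=(im.min(2)>165).astype(np.uint8)[85:265,235:330]
cs,_=cv2.findContours(m,cv2.RETR_EXTERNAL,cv2.CHAIN_APPROX_NONE);c=max(cs,key=cv2.contourArea).reshape(-1,2)+[235,85]
P=np.array([cast(d,p,144)[:2] for p in c])
# long sides
L=[];
for side in (-1,1):
    s=[]
    for v in range(118,240,3):
        row=c[c[:,1]==v][:,0]; u=row.min()-.5 if side<0 else row.max()+.5
        s.append(cast(d,(u,v),144)[:2])
    s=np.array(s);vx,vy,x,y=cv2.fitLine(s.astype(np.float32),cv2.DIST_HUBER,0,.01,.01).ravel();sg=-np.sign(vx);L.append((np.array([vx,vy])*sg,np.array([x,y])))
    print(side,np.degrees(np.arctan2(vy*sg,vx*sg)),x,y)
u=(L[0][0]+L[1][0])/2;u/=np.linalg.norm(u);n=np.array([-u[1],u[0]])
w=[L[i][1]@n for i in(0,1)];print("width",w[0]-w[1])
pl=np.percentile(P@u,1);tb=(P@u).max();print("len",tb-pl)
cen=u*(pl+80)+n*(w[0]+w[1])/2;print("center",cen,"ang",np.degrees(np.arctan2(u[1],u[0])))
# fence face top edge: first strong light->dark downwards
E_=[]
for col in range(5,180,3):
    a=g[150:200,col] if not 128<col<190 else g[150:200,col]
    k=np.argmin(np.diff(cv2.GaussianBlur(a.astype(np.float32).reshape(-1,1),(1,5),0).ravel()));E_.append((col,150+k+.5))
E_=np.array(E_)
Wp=np.array([cast(d,p,130)[:2] for p in E_ if p[0]<128])
vx,vy,x,y=cv2.fitLine(Wp.astype(np.float32),cv2.DIST_HUBER,0,.01,.01).ravel()
if vy<0:vx,vy=-vx,-vy
ang=np.degrees(np.arctan2(vy,vx))-90;print("machine ang",ang,"fence pt",x,y,E_[::8].tolist())
mx=np.array([vy,-vx]);my=np.array([vx,vy])
# guard plate sides z=127
for lo,hi,y in((120,145,-30),(170,200,30)):
    q=[]
    for v in range(100,160,4):
        a=np.diff(g[v,lo:hi]);k=np.argmax(a) if y<0 else np.argmin(a);q.append(cast(d,(lo+k+.5,v),127)[:2])
    print("my",y,np.median(np.array(q)@my))
print("fence mx",mx@[x,_y] if 0 else mx@np.array([x,Wp.mean(0)[1]])if 0 else np.median(Wp@mx),mx,my)
kn=cast(d,(145,68),160)[:2];print("knob~",kn@mx,kn@my)
E
```

```text
-1 -166.4067 607.02704 66.458496
1 -166.43346 600.41266 101.43745
width 35.554108
len 166.74189698580233
center [605.32831045  84.33650257] ang -166.42006
machine ang 7.237915 fence pt 652.16425 -154.33656 [[5.0, 163.5], [29.0, 166.5], [53.0, 168.5], [77.0, 171.5], [101.0, 174.5], [125.0, 192.5], [149.0, 179.5], [173.0, 181.5]]
my -30 -163.6036308760461
my 30 -103.50319909322708
fence mx 627.4636615969357 [0.9920315  0.12598984] [-0.12598984  0.9920315 ]
knob~ 515.2344607839374 -132.4808935212975
```

```bash
python3 -c "
from h import *
go([605.3,84.3,131],-166.4)"
```

```text
t 2.75 pos [610.3  83.4 330.4] [-1.7999e+02 -1.0000e-02 -1.6658e+02] gap 85.3 -> cm [ 0.46  0.21 19.94] rad [-0.0002 -0.0001 -0.0032]
```

```bash
python3 -m handwheel '{"series": [[[0.46,0.21,2,0,0,-0.003,0.8],[0.46,0.21,5,0,0,-0.003,0.8],[0.46,0.21,9,0,0,-0.003,0.8],[0.46,0.21,13,0,0,-0.003,0.8],[0.46,0.21,16,0,0,-0.003,0.8],[0.46,0.21,18.3,0,0,-0.003,0.8],[0.46,0.21,19.4,0,0,-0.003,0.8],[0.46,0.21,19.94,0,0,-0.003,0.8],[0.46,0.21,19.94,0,0,-0.003,0.8],[0.46,0.21,19.94,0,0,-0.003,0.8]]]}' 
python3 - <<'E'
from h import *
d=eyes.snapshot("wrist");cv2.imwrite("pics/w2.png",d["img"][:,:,::-1])
go([605.3,84.3,131],-166.4)
E
```

```text
time: 4.0
tool_pos: [606.3, 85.0, 132.2]
tcp_rot: [-180.0, 0.1, -166.2]
ft_force: [0.2, -0.1, 1.0]
finger_gap: 68.5
grip_force: 0.0
t 4.05 pos [606.3  84.9 132.1] [-1.7998e+02  1.0000e-01 -1.6625e+02] gap 68.4 -> cm [ 0.11 -0.04  0.11] rad [-0.0003  0.0017  0.0027]
```

View pics/w2.png

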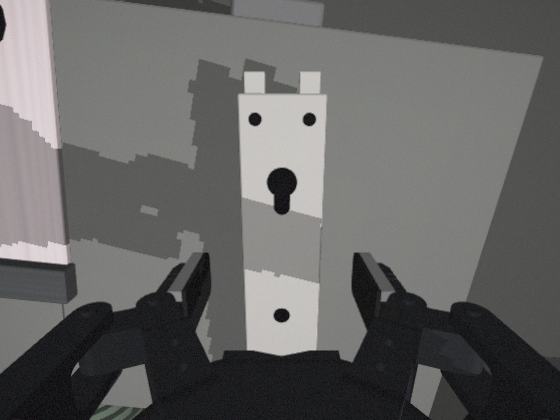

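The fingers straddle the bar symmetrically, with their tips at (205,258) and (357,258) and the bar between u=243 and 322. Closing now.

```bash
python3 -m handwheel '{"series": [[[0,0,0,0,0,0,0.6],[0,0,0,0,0,0,0.5],[0,0,0,0,0,0,0.4],[0,0,0,0,0,0,0.3],[0,0,0,0,0,0,0.2],[0,0,0,0,0,0,0.2],[0,0,0,0,0,0,0.2],[0,0,0,0,0,0,0.2],[0,0,0,0,0,0,0.2]]]}' 60
python3 - <<'E'
from h import *
d=eyes.snapshot("wrist");cv2.imwrite("pics/w3.png",d["img"][:,:,::-1])
E
```

```text
time: 5.18
tool_pos: [605.8, 85.0, 131.4]
tcp_rot: [-180.0, 0.0, -166.2]
ft_force: [-1.6, -0.1, 5.8]
finger_gap: 34.5
grip_force: 60.9
```

View pics/w3.png

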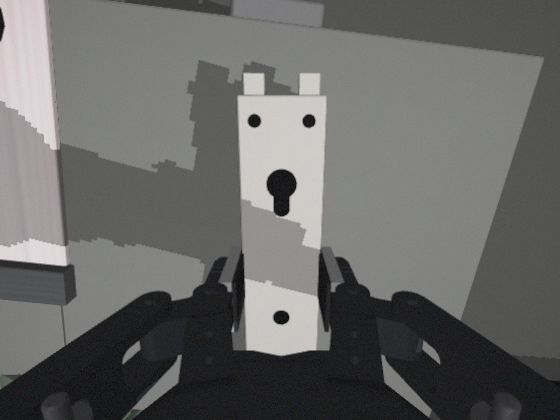

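```bash
cat >> h.py <<'E'
mx=np.array([0.9920315,0.12598984]);my=np.array([-mx[1],mx[0]]);O=567.5*mx-133.55*my;YAW=97.24
def w2(x,y):return O+x*mx+y*my
E
python3 -c "
from h import *
go([*w2(36,-143),251],YAW);print(w2(36,-143))"
```

```text
t 5.22 pos [605.8  85.  131.4] [-1.7999e+02  4.0000e-02 -1.6624e+02] gap 34.5 -> cm [  4.04 -28.18 -11.96] rad [5.0000e-04 6.0000e-04 1.6847e+00]
[ 633.5335005  -198.31144288]
```

```bash
python3 -m handwheel '{"series": [[[0,0,-0.8,0,0,0,0.2],[0,0,-3,0,0,0,0.2],[0,0,-6.5,0,0,0,0.2],[0.2,-1,-10,0,0,0.06,0.2],[0.5,-3.5,-11.96,0,0,0.2,0.2],[0.9,-6.5,-11.96,0,0,0.36,0.2],[1.4,-9.8,-11.96,0,0,0.54,0.2],[1.9,-13.2,-11.96,0,0,0.72,0.2],[2.3,-16.5,-11.96,0,0,0.9,0.2],[2.8,-19.8,-11.96,0,0,1.08,0.2],[3.3,-23,-11.96,0,0,1.26,0.2],[3.7,-25.8,-11.96,0,0,1.44,0.2]]]}' 60
python3 -c "
from h import *
go([*w2(36,-143),251],YAW)"
```

```text
time: 6.72
tool_pos: [630.5, -175.5, 249.5]
tcp_rot: [-179.9, -0.1, 110.9]
ft_force: [0.6, 0.6, -2.0]
finger_gap: 34.4
grip_force: 60.2
t 6.72 pos [ 630.5 -175.5  249.5] [-1.7992e+02 -7.0000e-02  1.1089e+02] gap 34.4 -> cm [-2.24 -0.53 -0.15] rad [-0.0016 -0.001   0.2383]
```

```bash
python3 -m handwheel '{"series": [[[-1.4,-0.35,0,0,0,0.13,0.2],[-2.24,-0.53,0,0,0,0.22,0.2],[-2.24,-0.53,1,0,0,0.238,0.2],[-2.24,-0.53,3,0,0,0.238,0.2],[-2.24,-0.53,6,0,0,0.238,0.2],[-2.24,-0.53,8,0,0,0.238,0.2],[-2.24,-0.53,9,0,0,0.238,0.2],[-2.24,-0.53,9,0,0,0.238,0.2],[-2.24,-0.53,9,0,0,0.238,0.2]]]}' 60
python3 - <<'E'
from h import *
d=eyes.snapshot("wrist");cv2.imwrite("pics/w4.png",d["img"][:,:,::-1]);np.savez("w4.npz",**d)
go([*w2(36,-143),140],YAW)
E
```

```text
time: 7.85
tool_pos: [635.0, -197.5, 161.9]
tcp_rot: [179.9, 0.1, 97.6]
ft_force: [0.1, 0.3, -2.6]
finger_gap: 34.6
grip_force: 60.2
t 7.9 pos [ 635.1 -197.5  162.1] [1.7987e+02 7.0000e-02 9.7630e+01] gap 34.5 -> cm [-0.05 -0.17  2.21] rad [0.0022 0.0012 0.0068]
```

View pics/w4.png

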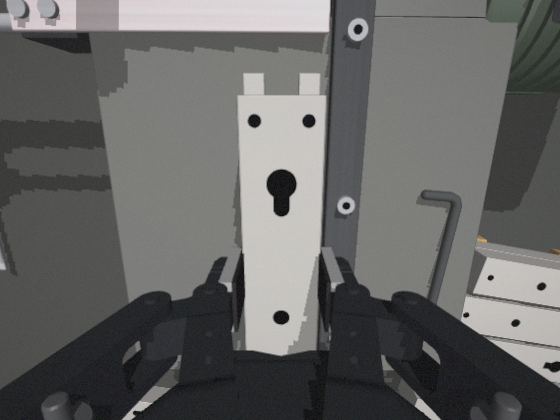

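The bar is above the infeed table with its tabs towards the guard. Its right edge is at u≈326 and the fence face at u≈330 (v 40-90); the guard side is at v≈31. I'll measure the fence angle and gap from this view.

```bash
python3 - <<'E'
from h import *
d=dict(np.load("w4.npz"));g=cv2.GaussianBlur(cv2.cvtColor(d["img"],cv2.COLOR_RGB2GRAY),(3,3),0).astype(int)
def ang(p):
    vx,vy,x,y=cv2.fitLine(np.array(p,np.float32),cv2.DIST_HUBER,0,.01,.01).ravel();s=1 if vy>0 or abs(vy)<.3 and vx>0 else -1
    return np.degrees(np.arctan2(vy*s,vx*s)),np.array([x,y])
# fence far edge & face edge at z=130
F=[];B=[]
for v in range(38,92,2):
    k=320+np.argmin(np.diff(g[v,320:345]))+.5;F.append(cast(d,(k,v),130)[:2])
for v in range(60,240,4):
    k=350+np.argmax(np.diff(g[v,350:378]))+.5;B.append(cast(d,(k,v),130)[:2])
for n,p in(("face",F),("back",B)):
    a,c=ang(p);print(n,a-90,"machine x",(c-O)@mx)
S=[cast(d,(u,22+np.argmin(np.diff(g[22:45,u]))+.5),127)[:2] for u in range(130,310,5)]
a,c=ang(S);print("guard side ang",a,"machine y",(c-O)@my)
# bar: sides at top z = tcp+12.6
zt=status.sense()["tool_pos"][2]+12.6
for lo,hi,s in((230,248,1),(315,332,-1)):
    q=[cast(d,(lo+np.argmax(s*np.diff(g[v,lo:hi]))+.5,v),zt)[:2] for v in range(105,190,3)]
    a,c=ang(q);print("bar side",a-90,"x",(c-O)@mx)
t=cast(d,(282,73),zt)[:2];print("tabs y",(t-O)@my)
E
```

```text
face 7.28862 machine x 61.565185725000575
back 7.198883 machine x 82.59123243858944
guard side ang 7.2357826 machine y -30.329536024597743
bar side 7.1669235 x 19.400002415520596
bar side 7.887726 x 54.34829996531674
tabs y -55.97032032377001
```

```bash
python3 -m handwheel '{"series": [[[-0.05,-0.15,0.6,0,0,0.0068,0.2],[-0.05,-0.15,1.3,0,0,0.0068,0.2],[-0.05,-0.15,2,0,0,0.0068,0.2],[-0.05,-0.15,2.5,0,0,0.0068,0.2],[-0.05,-0.15,2.8,0,0,0.0068,0.2],[-0.05,-0.15,2.95,0,0,0.0068,0.2],[-0.05,-0.15,3.0,0,0,0.0068,0.2],[-0.05,-0.15,3.0,0,0,0.0068,0.2]]]}' 60
python3 -c "
from h import *
go([*w2(36,-143),131.4],YAW)"
```

```text
time: 8.9
tool_pos: [632.9, -197.9, 131.4]
tcp_rot: [180.0, 0.0, 97.2]
ft_force: [-4.0, 0.8, 5.0]
finger_gap: 34.2
grip_force: 61.2
t 8.9 pos [ 632.9 -197.9  131.4] [1.7997e+02 2.0000e-02 9.7240e+01] gap 34.2 -> cm [-0.04  0.06  0.  ] rad [ 0.0005  0.0003 -0.0001]
```

```bash
python3 -m handwheel '{"series": [[[0,0.1,-0.03,0,0,0,0.2],[0,0.25,-0.03,0,0,0,0.2],[0,0.4,-0.03,0,0,0,0.2],[0,0.5,-0.03,0,0,0,0.2],[0,0.5,-0.03,0,0,0,0.2]]]}' 60
python3 -c "
from h import *
s=status.sense();print('machine',mx@(s['tool_pos'][:2]-O))"
python3 -m handwheel '{"series": [[[0,0.05,0,0,0,0,0.2],[0,0.1,0,0,0,0,0.2],[0,0.1,0,0,0,0,0.2],[0,0.1,0,0,0,0,0.2]]]}' 60
python3 -c "
from h import *
s=status.sense();print('machine',mx@(s['tool_pos'][:2]-O))"
```

```text
time: 9.52
tool_pos: [638.0, -197.8, 131.4]
tcp_rot: [180.0, 0.1, 97.2]
ft_force: [-4.9, -1.2, 4.3]
finger_gap: 34.5
grip_force: 61.3
machine 40.441460679863056
time: 10.02
tool_pos: [638.8, -197.7, 131.4]
tcp_rot: [180.0, 0.1, 97.2]
ft_force: [-6.6, -0.7, 4.9]
finger_gap: 34.7
grip_force: 61.3
machine 41.32030698497036
```

```bash
for i in 1; do python3 -m handwheel '{"series": [[[0,0.05,0,0,0,0,0.2],[0,0.1,0,0,0,0,0.2],[0,0.1,0,0,0,0,0.2],[0,0.1,0,0,0,0,0.2]]]}' 60; done
python3 -c "
from h import *
s=status.sense();print('machine',mx@(s['tool_pos'][:2]-O))"
python3 -m handwheel '{"series": [[[0,0.05,0,0,0,0,0.2],[0,0.1,0,0,0,0,0.2],[0,0.1,0,0,0,0,0.2],[0,0.1,0,0,0,0,0.2]]]}' 60
python3 -c "
from h import *
s=status.sense();print('machine',mx@(s['tool_pos'][:2]-O),s['tcp_rot'])"
```

```text
time: 10.52
tool_pos: [639.8, -197.6, 131.4]
tcp_rot: [180.0, 0.1, 97.2]
ft_force: [-5.3, -0.0, 5.3]
finger_gap: 34.2
grip_force: 61.3
machine 42.315068127300535
time: 11.02
tool_pos: [640.8, -197.5, 131.4]
tcp_rot: [180.0, 0.1, 97.2]
ft_force: [-5.5, -0.3, 4.5]
finger_gap: 34.3
grip_force: 61.3
machine 43.309387874663884 [1.79980801e+02 5.17634215e-02 9.72131780e+01]
```

No fence contact yet, so I'll keep going in small steps.

```bash
python3 -m handwheel '{"series": [[[0,0.05,0,0,0,0,0.2],[0,0.1,0,0,0,0,0.2],[0,0.1,0,0,0,0,0.2],[0,0.1,0,0,0,0,0.2]]]}' 60
python3 -m handwheel '{"series": [[[0,0.05,0,0,0,0,0.2],[0,0.1,0,0,0,0,0.2],[0,0.1,0,0,0,0,0.2],[0,0.1,0,0,0,0,0.2]]]}' 60
python3 -c "
from h import *
s=status.sense();print('machine',mx@(s['tool_pos'][:2]-O),s['tcp_rot'])"
```

```text
time: 11.52
tool_pos: [641.8, -197.4, 131.4]
tcp_rot: [180.0, 0.0, 97.2]
ft_force: [-5.9, -0.8, 6.2]
finger_gap: 34.4
grip_force: 61.3
time: 12.02
tool_pos: [642.8, -197.2, 131.4]
tcp_rot: [180.0, 0.1, 97.2]
ft_force: [-6.1, -1.2, 5.2]
finger_gap: 34.5
grip_force: 61.3
machine 45.29288102118403 [1.79983489e+02 5.34931737e-02 9.72160152e+01]
```

```bash
python3 -m handwheel '{"series": [[[0,0.05,0,0,0,0,0.2],[0,0.1,0,0,0,0,0.2],[0,0.1,0,0,0,0,0.2],[0,0.1,0,0,0,0,0.2]]]}' 60
python3 - <<'E'
from h import *
d=eyes.snapshot("wrist");np.savez("w5.npz",**d);print(status.sense()["ft_force"])
cv2.imwrite("pics/w5.png",cv2.resize(d["img"][20:320,200:400,::-1],None,fx=2,fy=2,interpolation=cv2.INTER_CUBIC))
E
```

```text
time: 12.52
tool_pos: [643.0, -197.2, 131.4]
tcp_rot: [-179.9, 0.0, 97.2]
ft_force: [-9.3, -1.1, 7.2]
finger_gap: 34.2
grip_force: 61.6
[-8.76953651 -0.72462628  7.63587034]
```

View pics/w5.png

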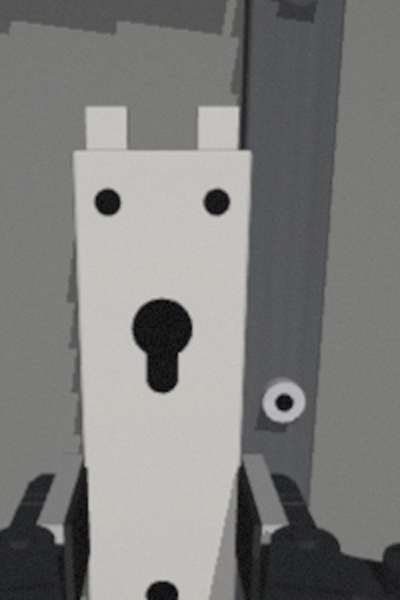

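```bash
python3 -m handwheel '{"series": [[[0,0.04,0,0,0,0,0.2],[0,0.08,0,0,0,0,0.2],[0,0.1,0,0,0,0,0.2],[0,0.1,0,0,0,0,0.2]]]}' 60
python3 - <<'E'
from h import *
d=eyes.snapshot("wrist");g=cv2.GaussianBlur(cv2.cvtColor(d["img"],cv2.COLOR_RGB2GRAY),(3,3),0).astype(int)
s=status.sense();print(mx@(s["tool_pos"][:2]-O),s["tcp_rot"])
def line(lo,hi,v0,v1,sg,z,n):
    q=np.array([cast(d,(lo+np.argmax(sg*np.diff(g[v,lo:hi]))+.5,v),z)[:2] for v in range(v0,v1,2)],np.float32)
    vx,vy,x,y=cv2.fitLine(q,cv2.DIST_HUBER,0,.01,.01).ravel();a=np.degrees(np.arctan2(-vx*np.sign(vy),abs(vy)));print(n,a,"x",(np.array([x,y])-O)@mx)
line(232,248,105,180,1,144,"bar L");line(314,332,105,180,-1,144,"bar R");line(315,328,22,70,-1,130,"fence face");line(350,376,22,180,1,130,"fence back")
print("tabs y",(cast(d,(282,73),144)[:2]-O)@my)
E
```

```text
time: 13.08
tool_pos: [643.1, -197.2, 131.4]
tcp_rot: [-179.8, 0.0, 97.2]
ft_force: [-15.3, -0.2, 10.4]
finger_gap: 34.5
grip_force: 62.0
45.58948106638016 [-1.79811985e+02  2.28562939e-02  9.72121520e+01]
bar L 6.6606402 x 27.581052725741547
bar R 7.32642 x 62.59615229143613
fence face 7.3043594 x 61.95451455018612
fence back 7.2376685 x 82.64068482524716
tabs y -56.71526913674076
```

The bar is against the fence (bar edge 62.6, fence 62.0, angles agree). I'll ease the push, release and lift.

```bash
python3 -m handwheel '{"series": [[[0,-0.08,0,0,0,0,0.2],[0,-0.08,0,0,0,0,0.3],[0,-0.08,0,0,0,0,0.42],[0,-0.08,0,0,0,0,0.5],[0,-0.08,0,0,0,0,0.55],[0,-0.08,0,0,0,0,0.55],[0,-0.08,0,0,0,0,0.55],[0,-0.08,-0.5,0,0,0,0.55],[0,-0.08,-2,0,0,0,0.55],[0,-0.08,-5,0,0,0,0.55],[0,-0.08,-9,0,0,0,0.55],[0,-0.08,-9,0,0,0,0.55]]]}' 40
python3 - <<'E'
from h import *
d=eyes.snapshot("wrist");np.savez("w6.npz",**d);cv2.imwrite("pics/w6.png",d["img"][:,:,::-1])
go([*w2(-55,0),225],YAW)
E
```

```text
time: 14.62
tool_pos: [646.5, -197.5, 227.7]
tcp_rot: [179.5, 0.3, 97.2]
ft_force: [-0.1, -0.1, 0.4]
finger_gap: 47.2
grip_force: 0.0
t 14.68 pos [ 645.5 -197.1  224.9] [1.7969e+02 1.7000e-01 9.7230e+01] gap 46.9 -> cm [ 14.33 -10.3   -0.11] rad [ 0.0054  0.0029 -0.0002]
```

View pics/w6.png

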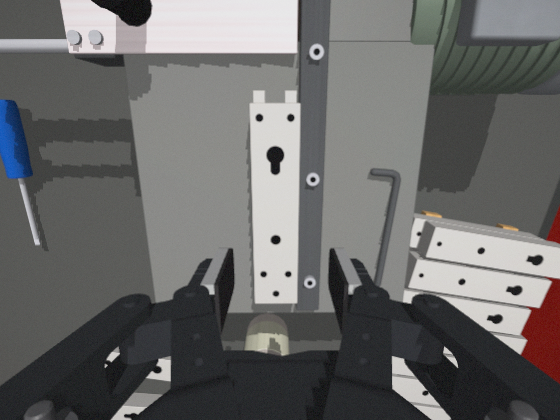

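The bar lies flush along the fence (edge at u≈298 from v 105 to 300), tabs at v≈92 and guard side at v≈53. I'll check the numbers while moving above the knob. TCP z stays at 225, clear of the knob top at 167.

```bash
python3 - <<'E'
from h import *
d=dict(np.load("w6.npz"));g=cv2.GaussianBlur(cv2.cvtColor(d["img"],cv2.COLOR_RGB2GRAY),(3,3),0).astype(int)
def line(lo,hi,v0,v1,sg,z,n):
    q=np.array([cast(d,(lo+np.argmax(sg*np.diff(g[v,lo:hi]))+.5,v),z)[:2] for v in range(v0,v1,2)],np.float32)
    vx,vy,x,y=cv2.fitLine(q,cv2.DIST_HUBER,0,.01,.01).ravel();a=np.degrees(np.arctan2(-vx*np.sign(vy),abs(vy)));print(n,a,"x",(np.array([x,y])-O)@mx)
line(242,258,110,260,1,144,"bar L");line(290,306,110,280,-1,144,"bar R");line(294,305,58,85,-1,130,"fence face");line(314,334,60,260,1,130,"fence back")
print("tabs",(cast(d,(275,91),142)[:2]-O)@my,"plain",(cast(d,(275,303.5),144)[:2]-O)@my)
E
python3 -m handwheel '{"series": [[[3,-2.2,0,0,0,0,0.75],[7,-5,0,0,0,0,0.75],[11,-8,0,0,0,0,0.75],[13.5,-9.8,0,0,0,0,0.75],[14.33,-10.3,0,0,0,0,0.75],[14.33,-10.3,0,0,0,0,0.75],[14.33,-10.3,0,0,0,0,0.75],[14.33,-10.3,0,0,0,0,0.75]]]}' 40
python3 - <<'E'
from h import *
d=eyes.snapshot("wrist");np.savez("w7.npz",**d);cv2.imwrite("pics/w7.png",d["img"][:,:,::-1])
go([*w2(-55,0),225],YAW)
E
```

```text
bar L 7.030448 x 27.184622150946616
bar R 7.3224235 x 62.503706840781824
fence face 4.573328 x 61.43406601590634
fence back 7.2250943 x 82.59260803825008
tabs -56.98334681681663 plain -223.47568220823143
time: 15.68
tool_pos: [524.1, -68.1, 220.6]
tcp_rot: [-180.0, 0.0, 97.2]
ft_force: [-0.2, -0.7, 0.5]
finger_gap: 64.6
grip_force: 0.0
t 15.72 pos [524.  -68.  220.6] [-179.98   -0.     97.18] gap 63.7 -> cm [-0.01  0.12 -0.44] rad [-0.0003 -0.     -0.001 ]
```

View pics/w7.png

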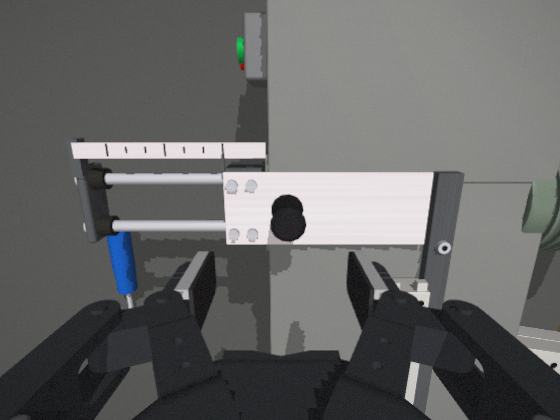

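The knob's top is centred at about (289,226); the scale's long marks are at u≈223 (closed), 165 (half) and 107 (full).

```bash
python3 - <<'E'
from h import *
d=dict(np.load("w7.npz"));im=d["img"];m=(im.max(2)<60).astype(np.uint8)[180:250,255:325]
cs,_=cv2.findContours(m,0,1);c=max(cs,key=cv2.contourArea).reshape(-1,2)+[255,180];print(c.min(0),c.max(0))
# top disc: lower part of blob
r_=(c[:,0].max()-c[:,0].min())/2;uv=((c[:,0].max()+c[:,0].min())/2+.0,c[:,1].max()-r_);print(uv,r_)
k=cast(d,uv,167)[:2];print("knob machine",(k-O)@mx,(k-O)@my)
go([*k,136],YAW)
E
```

```text
[271 195] [305 240]
(np.float64(288.0), np.float64(223.0)) 17.0
knob machine -51.83821774076049 2.2745477252270687
t 15.72 pos [524.  -68.  220.6] [-179.98   -0.     97.18] gap 63.7 -> cm [0.22 0.44 8.46] rad [-0.0003 -0.     -0.001 ]
```

```bash
python3 -m handwheel '{"series": [[[0.17,0.4,1.5,0,0,0,0.75],[0.17,0.4,4,0,0,0,0.75],[0.17,0.4,6.5,0,0,0,0.75],[0.17,0.4,7.8,0,0,0,0.75],[0.17,0.4,8.26,0,0,0,0.75],[0.17,0.4,8.26,0,0,0,0.5],[0.17,0.4,8.26,0,0,0,0.3],[0.17,0.4,8.26,0,0,0,0.1],[0.17,0.4,8.26,0,0,0,0.1],[0.17,0.4,8.26,0,0,0,0.1],[0.17,0.4,8.26,0,0,0,0.1],[0.17,0.4,8.26,0,0,0,0.1]]]}' 40
python3 -c "
from h import *
s=status.sense();p=s['tool_pos'][:2]-O;print(p@mx,p@my,s['tool_pos'],s['ft_force'])"
```

```text
time: 17.23
tool_pos: [528.5, -65.3, 139.4]
tcp_rot: [179.9, 0.0, 97.2]
ft_force: [2.8, 1.2, 5.7]
finger_gap: 21.8
grip_force: 39.9
-51.468831393181105 2.230551684246911 [528.46408728 -65.25834519 139.44911417] [2.80762529 1.15893548 5.65933808]
```

```bash
python3 -m handwheel '{"series": [[[0,-0.2,0,0,0,0,0.1],[0,-0.6,0,0,0,0,0.1],[0,-1.1,0,0,0,0,0.1],[0,-1.7,0,0,0,0,0.1],[0,-2.3,0,0,0,0,0.1],[0,-2.9,0,0,0,0,0.1],[0,-3.4,0,0,0,0,0.1],[0,-3.8,0,0,0,0,0.1],[0,-4.1,0,0,0,0,0.1],[0,-4.3,0,0,0,0,0.1],[0,-4.4,0,0,0,0,0.1],[0,-4.4,0,0,0,0,0.1]]]}' 60
python3 - <<'E'
from h import *
s=status.sense();p=s['tool_pos'][:2]-O;print(p@mx,p@my,s['ft_force'])
d=eyes.snapshot("wrist");np.savez("w8.npz",**d);a=d["img"][:,:,::-1];t=eyes.snapshot("top")["img"][130:270,220:400,::-1]
out=np.full((420,800,3),0,np.uint8);out[:,:560]=a;out[:187,560:]=cv2.resize(t,(240,187));cv2.imwrite("pics/w8.png",out)
E
```

```text
time: 18.73
tool_pos: [486.0, -70.7, 139.5]
tcp_rot: [179.7, 0.1, 97.2]
ft_force: [10.3, 1.3, 1.5]
finger_gap: 21.3
grip_force: 58.6
-94.31335568677602 2.2212706755791594 [10.26157624  1.28436075  1.46151927]
```

View pics/w8.png

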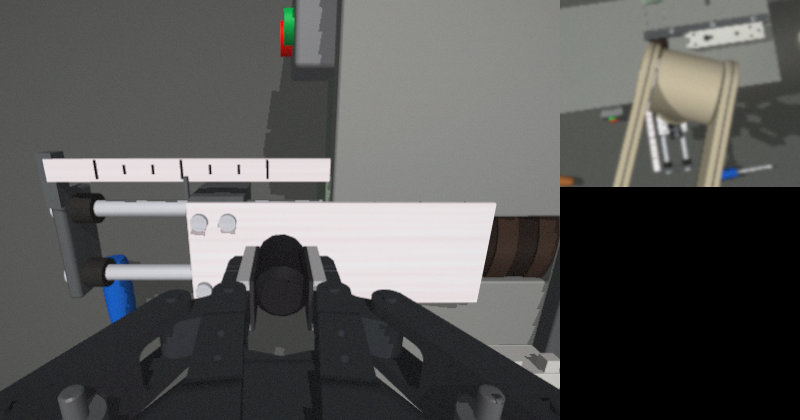

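The pointer at u≈186 is 5 px (about 2.5 mm) short of the half mark at u≈181. The bar is still at the fence. I'll nudge 2 mm, hold and hand in.

```bash
python3 -m handwheel '{"series": [[[0,-0.1,0,0,0,0,0.1],[0,-0.2,0,0,0,0,0.1],[0,-0.2,0,0,0,0,0.1],[0,-0.2,0,0,0,0,0.1],[0,-0.2,0,0,0,0,0.1],[0,-0.2,0,0,0,0,0.1],[0,-0.2,0,0,0,0,0.1],[0,-0.2,0,0,0,0,0.1],[0,-0.2,0,0,0,0,0.1],[0,-0.2,0,0,0,0,0.1]]]}' 60
python3 - <<'E'
from h import *
s=status.sense();p=s['tool_pos'][:2]-O;print(p@mx+51.5,s['ft_force'],s['grip_force'],s['time'])
print(r.hand_in())
E
```

```text
time: 20.08
tool_pos: [484.1, -70.9, 139.5]
tcp_rot: [179.7, 0.1, 97.2]
ft_force: [10.0, 2.3, 1.0]
finger_gap: 21.5
grip_force: 58.6
-44.692170748359715 [10.01190675  2.26742179  1.01818981] 58.62730622291565 20.075
the job is handed in; nothing more can be done
None
```

Handed in at 20.1 s: the bar is turned and flush along the fence, its tabs about 27 mm from the guard and let go, and the gripper is holding the guard at about 44.7 mm of its 90 mm travel; `hand_in()` returned no verdict.

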